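# Press the drill jig's bushes home in order

### The job

Get the drill jig ready: with the fingertips, gently press its three flanged bushes fully home from above, each until its head sits down on the rubber ring under it: first the one with the largest head, then the medium one, then the smallest. Do not start on a bush before the one before it is home, never draw a bush up or knock it hard, and leave the loose chuck, tin, gear and spanner where they are.

Things in the scene. Friction and masses are not known exactly. Their poses are not given: they have to be found in the camera images.
- jig: the drill jig: a grey plate 150 x 280 x 12 mm fixed to the bench, long side along its y. Origin: centre of its underside. On it stand three equal round grey bosses, 66 mm across, each topped by a 5 mm black rubber ring 63 mm across whose top is 32 mm above the bench, their centres at least 95 mm apart. One flanged steel bush sticks up out of each; which bush is in which boss varies.
- large_top (a point): the centre of the top face of the large bush, the one with a round head 62 mm across and 6 mm thick with a small 12 mm bore in the middle (all three alike in colour). Its face is level and it moves down with the bush; with the bush home it lies 38 mm above the bench.
- bush_large (a joint): how far the large bush has been pushed down, m: 0 to 0.003 at the start; at 0.012 its head sits on the rubber, which then gives up to 5 mm more (from 8 N, 3 N/mm, not counted in this value); negative if it is drawn up. A snug sliding fit: it moves under 2 to 5 N and stays where it is left.
- medium_top (a point): the centre of the top face of the medium bush, the one with a round head 45 mm across and 8 mm thick with a small 12 mm bore in the middle (all three alike in colour). Its face is level and it moves down with the bush; with the bush home it lies 40 mm above the bench.
- bush_medium (a joint): how far the medium bush has been pushed down, m: 0 to 0.003 at the start; at 0.012 its head sits on the rubber, which then gives up to 5 mm more (from 8 N, 3 N/mm, not counted in this value); negative if it is drawn up. A snug sliding fit: it moves under 2 to 5 N and stays where it is left.
- small_top (a point): the centre of the top face of the small bush, the one with a round head 30 mm across and 6 mm thick with a small 12 mm bore in the middle (all three alike in colour). Its face is level and it moves down with the bush; with the bush home it lies 38 mm above the bench.
- bush_small (a joint): how far the small bush has been pushed down, m: 0 to 0.003 at the start; at 0.012 its head sits on the rubber, which then gives up to 5 mm more (from 8 N, 3 N/mm, not counted in this value); negative if it is drawn up. A snug sliding fit: it moves under 2 to 5 N and stays where it is left.
- tool_chest: fixed tool chest 0.43 m high, left of and behind the jig; its front is about 0.57 m ahead of the robot and it spans y from 0 to 0.42 m. Keep the arm drawn in when swinging past it. Origin: centre of its underside.
- chuck_loose_mid (a point): loose drill chuck standing behind the jig, 47 mm across, 68 mm high; the point is half-way up its axis
- tin_mid (a point): loose round tin with a lid behind the jig, 61 mm across, 50 mm high; the point is half-way up its axis
- gear_mid (a point): loose small gear lying flat to the left of the jig, 55 mm across, 19 mm high over its hub; the point is on its axis, 6.5 mm above the bench
- spanner: loose open-ended spanner lying on the bench in front of the jig, 37 x 167 x 7 mm, long side along its y; origin at the centre of its underside

How it is judged (in metres and radians):
On the way, in this order (a step that is already met when the one before it is completed fails the run):
1. the large bush is home (value of joint bush_large above 0.009 m), for 0.1 s.
2. the medium bush is home (value of joint bush_medium above 0.009 m), for 0.1 s.
3. the small bush is home (value of joint bush_small above 0.009 m), for 0.1 s.
At the end, for the whole second after the job is handed in: all three bushes stand home, each head within 3 mm of the rubber ring on its boss, and the chuck, tin, gear and spanner are within 20 mm of where they stood (value of joint each of bush_large, bush_medium, bush_small above 0.009 m and distance of each of chuck_loose_mid, tin_mid, gear_mid, spanner from where it was at the start of the episode below 0.02 m); the robot touches nothing.
It fails at once if a bush is pushed past 6 mm before every larger one is home (within 3 mm) ((value of joint bush_medium above 0.006 m and value of joint bush_large below 0.009 m) or (value of joint bush_small above 0.006 m and value of joint bush_large below 0.009 m) or (value of joint bush_small above 0.006 m and value of joint bush_medium below 0.009 m)).
It fails at once if a bush is drawn up by more than 4 mm (value of joint any of bush_large, bush_medium, bush_small below -0.004 m).
It fails at once if a bush is pressed or knocked with more than 40 N (contact force between any of the arm, the fingers and bush_large above 40 N or contact force between any of the arm, the fingers and bush_medium above 40 N or contact force between any of the arm, the fingers and bush_small above 40 N).
It fails at once if the chuck, tin, gear or spanner is moved more than 20 mm (distance of any of chuck_loose_mid, tin_mid, gear_mid, spanner from where it was at the start of the episode above 0.02 m).
It also fails if it takes over 48 s, if anything falls off the work surface, if the arm or the gripper's body presses on something with over 40 N, if the wrist force passes 120 N, or if a joint passes its speed limit or range.

### The arm

A 6-joint arm with a two-finger parallel gripper is mounted at the origin on a cart in front of the work surface, level with it; the furniture and walls round the work are solid. World frame = base frame: x ahead of the robot, y to its left, z up, the work surface at z = 0. Lengths are in mm, angles in rad, forces in N, time in s.
With the tool pointing down it reaches from about 350 to 775 mm from the base axis. Payload 7.3 kg.
Tool frame: the origin (TCP) lies on the front face of the gripper's body, between the roots of the fingers; the fingertips stand 66 mm ahead of it and the grasp point (between the pads) lies 47 mm ahead of it (bot.tcp_to_grasp is the z of the grasp point in the tool frame, in mm); z points along the fingers, y is the direction in which the jaws open and shut (so a half turn about z gives the same grasp; the last joint's range is limited). The gripper opens to 92 mm and grips with 3 to 60 N. Pads are 19 mm wide; open, the fingers measure 130 mm over their backs; the gripper's body (75 mm by 190 mm) begins 47 mm behind the grasp point.
Start: joints at [-1.317, 0.342, 1.524, -0, 1.275, -0.146], TCP at [204.37, -483.603, 292.241] pointing down, gripper open.
Joint ranges: [-2.53, 2.53], [-0.77, 2.02], [0.04, 2.7], [-1, 4.14], [0.28, 2.66], [-3.11, 3.11]. Speed limits (rad/s): [2.57, 2.57, 3.14, 3.14, 3.14, 3.14].

### API

Orientations are given as [roll, pitch, yaw] about the fixed x, y, z axes, in that order (R = Rz(yaw) Ry(pitch) Rx(roll)).
In Python, from plant import bot gives the robot as it stands.
- The arm moves only by the tool carry_out, never from a script. Its argument "deltas" is a list that holds one entry, the list of rows, each a list of 4 numbers: the shift along the tool's x, y, z in mm, then the turn about the tool's z in units of 5 degrees (1.0 is 5 degrees). A call has 1 to 20 rows; each row is the pose to reach, as a shift and turn from the pose commanded when the call began, along the tool's axes at that moment; what a row does not reach only later rows make up. A row lasts 1/10 s, in which the tool goes at most 50 mm and 8.59 degrees, less where a joint would pass 70% of its speed; a pose out of reach is approached as far as the arm can. A call with a gripper value outside its range is refused whole. "fingers" is the finger opening in mm, from 0 to 91.8, set as the call begins (left out, the last holds). The fingers move at their own pace and stop on an object; the grip force is fixed at half the most. Time passes only in rows, so rows that repeat a pose let the fingers close. It gives the time, the measured TCP pose, the force and the opening at its end, in the units of the state.
- bot.get_obs(): the state, without advancing time (a new reading comes with each control period).
- bot.capture(name): name is "scene" or "top"; returns (picture, depth): 420x560x3 uint8, blue, green, red; 420x560 float32, mm along the optical axis (not along the pixel's ray), 0 where there is no reading.
- bot.camera_model(name): a dict with "K" (3x3 intrinsics, pixels), "distortion" ([k1, k2, p1, p2, k3] as OpenCV has them; the pictures are not rectified), "camera_from_world" (4x4, takes a point from world to camera coordinates). Camera axes: x right, y down, z forward; pixel columns grow to the right and rows downward; lengths in mm; the calibration is good to about 2 mm. A picture is of the moment at which its call begins. camera_model takes no time and is no camera call.
- bot.close_job(): hands the job in, once; it reports no verdict.
The state is a dict: "time": time; "joint_positions": joint angles; "dq": joint speeds; "tau": joint torques, N m; "tool_pos": TCP position; "tcp_rot": TCP orientation; "contact_force": force on the tool from outside, world axes, zero at the start; "moment": the same for the moment, N m; "grip_width": finger opening in mm.
Only numpy, scipy, OpenCV 4.12 (cv2) and the standard library are available. Lean on these libraries where they do the work, as an engineer would, in place of code of your own. Each camera call takes 0.05 s, during which the arm holds its last target. There are 200 camera calls.

## Working session

There is one attempt and no reset: what is moved stays moved. The work goes in short steps, Python scripts to look and compute and a tool call to move; the robot and the scene stay as the last step left them, time stands still between calls to the robot, and variables do not carry over. Pictures are saved under pics/ and viewed, about 8 in all and at most 12, crops included, and the job is handed in when it is done.

Besides the shell and the picture viewer there is one more tool, called after "Request:" as name([rows], argument=value, ...), one row to a line, values as JSON. carry_out: Moves the arm, as the interface text tells. Its arguments: {"type":"object","properties":{"deltas":{"type":"array","items":{"type":"array","items":{"type":"array","items":{"type":"number"}}}},"fingers":{"type":"number"}},"required":["deltas"]}

```bash
mkdir -p pics; ls; cat > h.py <<'E'
import numpy as np, cv2
from plant import bot
def cloud(name):
    im,d=bot.capture(name); m=bot.camera_model(name)
    K=np.array(m["K"],float); D=np.array(m["distortion"],float); T=np.array(m["camera_from_world"],float)
    v,u=np.mgrid[:d.shape[0],:d.shape[1]]
    n=cv2.undistortPoints(np.stack([u,v],-1).reshape(-1,1,2).astype(np.float64),K,D).reshape(*d.shape,2)
    P=np.concatenate([n*d[...,None],d[...,None]],-1)
    W=(P-T[:3,3])@T[:3,:3]
    W[d==0]=np.nan
    return im,W
E
python3 - <<'E'
from h import *
for n in("top","scene"):
    im,W=cloud(n); cv2.imwrite(f"pics/{n}0.png",im); np.save(f"{n}0.npy",W)
    print(n,np.round(np.linalg.inv(bot.camera_model(n)["camera_from_world"])[:3],2).tolist())
print(bot.get_obs())
E
```

```text
pics
top [[0.01, -0.99, 0.14, 444.86], [-1.0, -0.01, 0.0, -50.26], [0.0, -0.14, -0.99, 1093.78]]
scene [[-0.9, -0.25, 0.36, 173.86], [-0.44, 0.53, -0.73, 741.68], [-0.01, -0.81, -0.58, 714.65]]
{'time': 0.1, 'joint_positions': array([-1.31702970e+00,  3.42661443e-01,  1.52486888e+00, -7.70403286e-06,
        1.27541280e+00, -1.46011495e-01]), 'dq': array([ 0.00114521, -0.00010054, -0.00105184, -0.0012273 ,  0.00091119,
       -0.00048241]), 'tau': array([ 1.61874119e-03, -4.32005847e+01, -2.44693279e+01,  7.20303459e-02,
        5.26095985e-02, -5.39410462e-05]), 'tool_pos': array([ 204.28569668, -483.34675205,  291.62840795]), 'tcp_rot': array([-3.14025548e+00, -1.89195656e-04,  3.99780245e-01]), 'contact_force': array([0.24569173, 0.54063804, 0.16773749]), 'moment': array([0.04067863, 0.03583403, 0.06800967]), 'grip_width': 91.96609172502946}
```

View pics/top0.png

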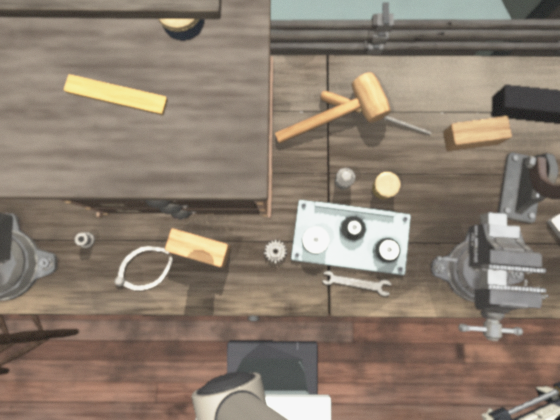

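View pics/scene0.png

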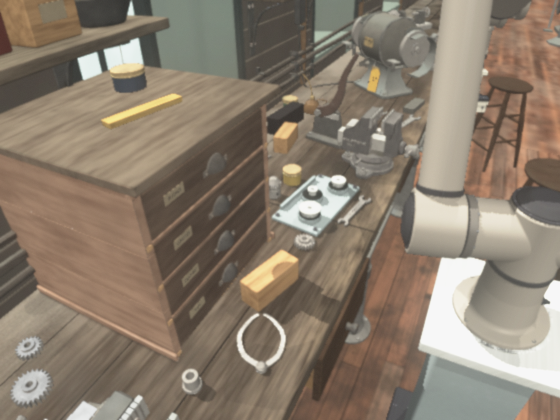

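The top view shows the jig at about (352,238). The bushes are at (316,240) (large), (354,228) (apparently small) and (388,249) (apparently medium). The chuck is at (345,177), the tin at (387,184), the gear at (275,251) and the spanner at (356,283). The scene view agrees.

```bash
python3 - <<'E'
from h import *
W=np.load("top0.npy"); im=cv2.imread("pics/top0.png")
from scipy import ndimage as N
z=W[...,2]
for nm,(u,v) in dict(L=(316,240),S=(354,228),M=(388,249)).items():
    s=(slice(v-22,v+23),slice(u-22,u+23))
    w=W[s].reshape(-1,3); c=W[v,u]
    for lo,hi in((20,36),(36,60)):
        k=(w[:,2]>lo)&(w[:,2]<hi)&(np.hypot(*(w[:,:2]-c[:2]).T)<45)
        q=w[k]; r=cv2.minEnclosingCircle(q[:,:2].astype(np.float32))
        print(nm,lo,hi,k.sum(),np.median(q,0).round(1),np.percentile(q[:,2],[10,50,90]).round(1),np.round(r[0],1),round(r[1],1),"eqdia",0)
    # bright head blob
    g=cv2.cvtColor(im,cv2.COLOR_BGR2GRAY)[s]
    l,n=N.label((g>150)&(z[s]>30)); L=l==l[22,22] if l[22,22] else l==np.bincount(l[l>0]).argmax()
    q=W[s][L]; e=q[:,:2]; print("  bright",L.sum(),q.mean(0).round(1),(np.percentile(e,[1,99],axis=0)).round(1).tolist())
k=(z>8)&(z<16)&(abs(W[...,0]-W[238,352,0])<110)&(abs(W[...,1]-W[238,352,1])<180)
l,n=N.label(k);m=np.bincount(l[l>0]).argmax();q=W[l==m][:,:2]
print("plate",cv2.minAreaRect(q.astype(np.float32)),np.median(z[l==m]))
for nm,(u,v) in dict(chuck=(345,177),tin=(387,184),gear=(275,251),spa=(356,283)).items(): print(nm,W[v,u].round(1))
big=cv2.resize(im[195:285,285:420],None,fx=5.5,fy=5.5,interpolation=cv2.INTER_CUBIC); cv2.imwrite("pics/crop0.png",big)
E
```

```text
L 20 36 48 [ 500.5 -104.5   27.8] [24.9 27.8 32.3] [ 521.  -123.4] 32.6 eqdia 0
L 36 60 524 [ 520.7 -123.4   50. ] [47.3 50.  52.4] [ 521.  -123.7] 31.0 eqdia 0
  bright 536 [ 520.4 -123.2   49.3] [[491.2, -152.6], [549.5, -93.9]]
S 20 36 426 [ 549.4 -211.9   32.3] [27.5 32.3 34.6] [ 557.6 -217.4] 39.1 eqdia 0
S 36 60 144 [ 551.8 -215.7   49.4] [36.9 49.4 52.5] [ 549.7 -216. ] 29.0 eqdia 0
  bright 155 [ 553.  -216.7   45.4] [[537.4, -234.5], [571.4, -201.4]]
M 20 36 287 [ 496.4 -285.6   32. ] [27.  32.  34.7] [ 498.9 -297.5] 32.9 eqdia 0
M 36 60 291 [ 498.7 -298.1   50.3] [43.5 50.3 52.9] [ 499.4 -296.3] 30.4 eqdia 0
  bright 342 [ 500.  -299.6   46.8] [[477.5, -326.4], [523.4, -277.3]]
plate ((531.864501953125, -213.4461212158203), (279.52984619140625, 150.0185546875), 82.70830535888672) 12.534145385965342
chuck [ 671.4 -193.8   64.7]
tin [ 658.7 -298.3   46.7]
gear [496.1 -26.3  -0.8]
spa [ 419.3 -225.8    5.9]
```

View pics/crop0.png

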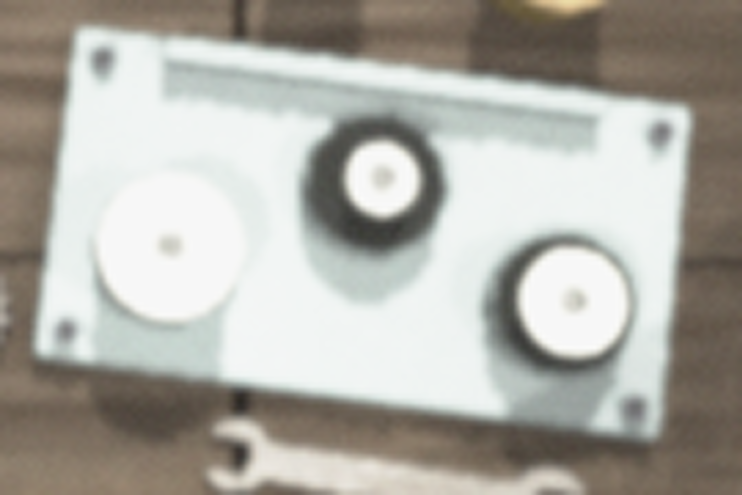

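Request:
carry_out([
  [[20,-10,0,0],[50,-24,5,0],[80,-39,15,0],[110,-53,25,0],[140,-68,40,0],[170,-82,55,0],[200,-97,70,0],[230,-111,85,0],[260,-125,100,0],[290,-140,112,0],[320,-154,124,0],[350,-169,136,0],[380,-183,146,0],[405,-196,154,0],[420,-203,158,0],[429,-207,161,0],[432,-208.5,162,0],[432,-208.5,162,0],[432,-208.5,162,0],[432,-208.5,162,0]],
], fingers=0)

```text
time: 2.1
tool_pos: [520.8, -124.1, 130.5]
tcp_rot: [3.141, -0.0, 0.399]
contact_force: [-0.2, 0.5, 0.3]
grip_width: 0.2
```

Request:
carry_out([
  [[0,0,3,0],[0,0,6,0],[0,0,9,0],[0,0,11,0],[0,0,12,0],[0,0,13,0],[0,0,14,0],[0,0,15,0],[0,0,16,0],[0,0,17,0],[0,0,18,0],[0,0,19,0],[0,0,20,0],[0,0,20,0],[0,0,20,0]],
])

```text
time: 3.6
tool_pos: [521.2, -123.4, 110.1]
tcp_rot: [3.142, -0.0, 0.4]
contact_force: [0.0, 0.1, 1.8]
grip_width: 0.3
```

Request:
carry_out([
  [[0,0,1,0],[0,0,2,0],[0,0,3,0],[0,0,4,0],[0,0,5,0],[0,0,6,0],[0,0,6.5,0],[0,0,7,0],[0,0,7,0],[0,0,7,0]],
])

```text
time: 4.6
tool_pos: [521.2, -123.4, 103.6]
tcp_rot: [3.141, -0.0, 0.4]
contact_force: [-0.2, 1.2, 7.0]
grip_width: 0.5
```

Request:
carry_out([
  [[0,0,0.5,0],[0,0,1,0],[0,0,1.5,0],[0,0,1.5,0],[0,0,1.5,0]],
])

```text
time: 5.1
tool_pos: [521.2, -123.4, 102.5]
tcp_rot: [3.141, -0.0, 0.4]
contact_force: [-1.8, 1.1, 8.9]
grip_width: 0.2
```

Request:
carry_out([
  [[0,0,-2,0],[0,0,-6,0],[0,0,-14,0],[0,0,-26,0],[0,0,-40,0],[-12,10,-52,0],[-40,35,-58,0],[-60,60,-58,0],[-80,90,-58,0],[-100,110,-58,0],[-100,110,-58,0],[-100,110,-58,0]],
])

```text
time: 6.3
tool_pos: [471.1, -264.5, 160.2]
tcp_rot: [3.142, -0.0, 0.398]
contact_force: [-0.0, 0.8, -1.1]
grip_width: 0.5
```

```bash
python3 - <<'E'
from h import *
o=bot.get_obs(); print(o["tool_pos"],o["tcp_rot"],o["contact_force"])
im,W=cloud("top"); cv2.imwrite("pics/top1.png",im)
W0=np.load("top0.npy")
for nm,c in dict(L=(521,-123.5),S=(551.5,-216),M=(498.5,-298)).items():
    for w in(W0,W):
        k=np.hypot(w[...,0]-c[0],w[...,1]-c[1])<11
        print(nm,k.sum(),np.nanmedian(w[k][:,2]).round(1))
E
```

```text
[ 471.13216252 -264.54771844  160.15117643] [ 3.14150993e+00 -1.01591890e-04  3.97701745e-01] [-0.02461236  0.75349808 -1.14714185]
L 68 48.8
L 66 37.3
S 65 48.6
S 67 49.1
M 67 49.6
M 36 437.0
```

The large bush is home: its top dropped from 48.8 to 37.3 mm. Next is the medium bush.

Request:
carry_out([
  [[4,14,6,0],[9,30,18,0],[12.5,43,30,0],[12.5,43,36,0],[12.5,43,39,0],[12.5,43,40,0],[12.5,43,41,0],[12.5,43,42,0],[12.5,43,43,0],[12.5,43,44,0],[12.5,43,45,0],[12.5,43,46,0],[12.5,43,47,0],[12.5,43,48,0],[12.5,43,49,0],[12.5,43,50,0],[12.5,43,51,0],[12.5,43,52,0],[12.5,43,52,0],[12.5,43,52,0]],
])

```text
time: 8.35
tool_pos: [500.1, -298.4, 107.5]
tcp_rot: [-3.142, 0.0, 0.4]
contact_force: [0.2, 0.3, 0.6]
grip_width: 0.3
```

Request:
carry_out([
  [[0,0,0.5,0],[0,0,1,0],[0,0,1.5,0],[0,0,2,0],[0,0,2.5,0],[0,0,3,0],[0,0,3,0],[0,0,3,0]],
])

```text
time: 9.15
tool_pos: [500.1, -298.5, 105.4]
tcp_rot: [3.141, -0.0, 0.4]
contact_force: [-0.8, 1.1, 7.3]
grip_width: 0.7
```

Request:
carry_out([
  [[0,0,0.5,0],[0,0,1,0],[0,0,1.5,0],[0,0,1.5,0],[0,0,1.5,0]],
])

```text
time: 9.65
tool_pos: [500.2, -298.5, 104.3]
tcp_rot: [3.141, -0.0, 0.4]
contact_force: [-2.1, 1.7, 10.5]
grip_width: 0.3
```

Request:
carry_out([
  [[0,0,-2,0],[0,0,-6,0],[0,0,-14,0],[0,0,-26,0],[0,0,-40,0],[-12,5,-50,0],[-35,10,-55,0],[-65,10,-55,0],[-95,10,-55,0],[-110,10,-55,0],[-110,10,-55,0]],
])

```text
time: 10.75
tool_pos: [401.1, -351.5, 158.7]
tcp_rot: [3.141, 0.0, 0.397]
contact_force: [-0.1, -0.5, 0.0]
grip_width: 0.7
```

```bash
python3 - <<'E'
from h import *
o=bot.get_obs(); print(o["tool_pos"],o["tcp_rot"],o["contact_force"])
im,W=cloud("top"); cv2.imwrite("pics/top2.png",im)
for nm,c in dict(L=(521,-123.5),S=(551.5,-216),M=(499.5,-298.5)).items():
    k=np.hypot(W[...,0]-c[0],W[...,1]-c[1])<11
    print(nm,k.sum(),np.nanmedian(W[k][:,2]).round(1))
E
```

```text
[ 401.09169105 -351.51799669  158.699903  ] [3.14132283e+00 1.73893619e-04 3.96954385e-01] [-0.11708194 -0.47065116  0.00515191]
L 64 36.4
S 65 49.1
M 64 39.3
```

Request:
carry_out([
  [[15,-5,0,0],[45,-15,0,0],[80,-28,0,0],[115,-40,0,0],[150,-52,0,0],[175,-61,5,0],[187,-65,15,0],[189.5,-65.5,25,0],[189.5,-65.5,33,0],[189.5,-65.5,36,0],[189.5,-65.5,38,0],[189.5,-65.5,39,0],[189.5,-65.5,39,0]],
])

```text
time: 12.1
tool_pos: [551.5, -217.0, 119.5]
tcp_rot: [3.141, -0.0, 0.399]
contact_force: [-0.2, -0.6, 0.4]
grip_width: 0.2
```

Request:
carry_out([
  [[0,0,1,0],[0,0,2,0],[0,0,3,0],[0,0,4,0],[0,0,5,0],[0,0,6,0],[0,0,7,0],[0,0,8,0],[0,0,9,0],[0,0,10,0],[0,0,11,0],[0,0,12,0],[0,0,13,0],[0,0,14,0],[0,0,14,0],[0,0,14,0]],
])

```text
time: 13.7
tool_pos: [551.7, -216.3, 105.0]
tcp_rot: [3.142, 0.0, 0.4]
contact_force: [-0.8, -0.0, 0.7]
grip_width: 0.5
```

Tip at 39 mm, so 1–2 mm more to seat the small bush.

Request:
carry_out([
  [[0,0,0.5,0],[0,0,1,0],[0,0,1.5,0],[0,0,2,0],[0,0,2.5,0],[0,0,2.5,0],[0,0,2.5,0]],
])

```text
time: 14.4
tool_pos: [551.8, -216.3, 103.4]
tcp_rot: [3.141, -0.0, 0.4]
contact_force: [-1.9, 0.9, 7.1]
grip_width: 0.8
```

Request:
carry_out([
  [[0,0,-2,0],[0,0,-6,0],[0,0,-14,0],[0,0,-26,0],[0,0,-40,0],[-10,5,-52,0],[-35,12,-60,0],[-70,24,-65,0],[-105,37,-65,0],[-140,50,-65,0],[-175,60,-65,0],[-189,65,-65,0],[-189,65,-65,0],[-189,65,-65,0]],
])

```text
time: 15.8
tool_pos: [403.2, -349.7, 168.2]
tcp_rot: [3.141, -0.001, 0.399]
contact_force: [0.1, 0.4, -0.4]
grip_width: 0.2
```

```bash
python3 - <<'E'
from h import *
o=bot.get_obs(); print(o["tool_pos"],o["contact_force"])
im,W=cloud("top"); cv2.imwrite("pics/top3.png",im)
for nm,c in dict(L=(521,-123.5),S=(551.5,-216),M=(499.5,-298.5)).items():
    k=np.hypot(W[...,0]-c[0],W[...,1]-c[1])<11
    print(nm,k.sum(),np.nanmedian(W[k][:,2]).round(1))
E
```

```text
[ 403.21201791 -349.74485138  168.22342833] [ 0.12972399  0.40222154 -0.37333652]
L 66 37.5
S 65 37.0
M 64 39.2
```

View pics/top3.png

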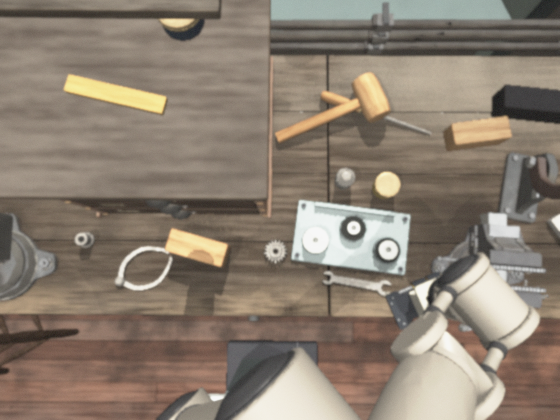

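All three heads are down. The chuck (345,177), tin (387,184), gear (275,251) and spanner (356,283) sit where they did at the start. The arm is clear.

```bash
python3 -c "
from plant import bot
print(bot.close_job(), bot.get_obs()['time'])"
```

```text
the job is handed in; nothing more can be done
the job is handed in; nothing more can be done
```

I pressed the three bushes home with closed fingertips, in the order large, medium, small, and handed the job in at about 16 s. The hand-in gave no verdict.

| Bush | Top height at last check (mm) | Nominal when home (mm) | Highest end-of-press reading (N) |
|---|---|---|---|
| Large | 37.5 | 38 | 8.9 |
| Medium | 39.2 | 40 | 10.5 |
| Small | 37.0 | 38 | 7.1 |

- **Heights:** all three are within about 1 mm of nominal, inside the camera's 2 mm calibration. I confirmed each bush was home from the depth image before starting the next.
- **Forces:** the wrist force was read only at the end of each move, so brief peaks in between were not seen.
- **Loose parts:** in the last overhead picture the chuck, tin, gear and spanner appear at the same pixel positions as at the start. I compared them by eye and did not re-measure them.
- **Arm:** it was left clear of everything, with the TCP at 168 mm (fingertips about 102 mm up) and a wrist force near zero.

No check failed or disagreed.

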